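Load ballast bars into a spring-loaded dispenser

TASK

Load the two long flat steel ballast bars into the spring-loaded magazine of the dispenser, one at a time: press each bar down on the sprung loading tongue, slide it in under the retaining lips until it is fully home against the rear pad, and let go before fetching the next, so that both end up lying squarely on top of one another under the lips. Work gently: press no harder than it takes, do not jam a bar against the lips or ram it against the pad, and leave everything else on the table alone.

Things in the scene. Friction and masses are not known exactly. Their poses are not given: they have to be found in the camera images.
- feeder: The dispenser, fixed to the table. Origin: centre of the underside of its grey base plate (170 x 100 x 12 mm). Its x axis is the loading direction (bars slide in towards +x), z up. On it stands an aluminium magazine, open in front (-x), centred on y = 0 and square to the base. Nothing stands beside the tongue in front of the mouth, so fingers may straddle a bar there.
- mouth_nominal (a point): Nominal centre of the magazine's mouth, at the lips' underside: 20 mm ahead of the feeder's origin, 79 mm up. The true magazine is clamped anywhere within 8 mm of it in x and 4 mm in height, not measured: feel for it. Channel 31 mm wide, walls 5 mm thick, mouth flared, 47 mm long. Two lips 4 mm thick overhang its sides by 6 mm, with an upturned lead-in at the mouth; tops at most 9 mm higher.
- pad_nominal (a point): Nominal face of the black sprung rear pad, 24 mm behind the mouth (same clamp error), 17 mm below the lips' underside. Pad 24 mm wide, as high as the stack. The pad is damaged by more than 25 N on it, lips, walls and tongue by more than 30 N.
- follower (a joint): Sprung loading tongue: level strip 18 mm wide, from 68 mm in front of the mouth to 22 mm behind it. Value (m): how far it is pushed down; at 0 its top is level with the lips' underside. Spring 8 N at 0, plus 0.25 N per mm, damped (1 N per 10 mm/s); bottoms hard at 34 mm. One bar under the lips holds it at 14 mm, two at 28. To pass the lips, press a bar about 16 mm below where it first touches tongue or stack.
- pad (a joint): Rear pad. Value (m): how far bars have pushed it back; spring 0.6 N plus 0.3 N per mm, hard stop at 6 mm. Bars are fully home when the pad is pushed back by 4 mm or more; lips and tongue then hold them there by friction. The first bar keeps the pad back, so the reading does not tell when the second is home: feel its stop.
- bar_a_c (a point): Centre (half-way up) of a loose plain steel bar, 64 mm (x) x 28 mm (y) x 14 mm (z), 0.2 kg, lying flat. The two bars are alike. Once home about 28 mm of it is inside the mouth and 36 mm sticks out in front: so hold it across its 28 mm width, about 17 mm in front of its centre (on the side away from the magazine), with the fingertips not reaching below its underside.
- bar_b_c (a point): Centre of the second bar, alike in all respects.
- slug: Bystander: a plain round steel slug, 32 mm across, 14 mm high; not part of the job. Origin at its underside or handle.
- tyre: Bystander: a black rubber tyre ring, 52 mm across, 20 mm high. Origin at its underside or handle.
- short_bar: Bystander: a small steel bar 30 x 22 x 10 mm, too short for the magazine; not part of the job. Origin at its underside or handle.
- bottle: Bystander: a clear plastic bottle, 62 mm across, 190 mm high. Origin at its underside or handle.
- jar: Bystander: a small jar, 50 mm across, 60 mm high. Origin at its underside or handle.
- driver: Bystander: a screwdriver lying on the table. Origin at its underside or handle.
- wrench: Bystander: a wrench lying on the table. Origin at its underside or handle.
- car: Bystander: a yellow model car, 130 mm long. Origin at its underside or handle.

How it is judged:
On the way:
1. one bar alone is in the magazine, under the lips, fully home against the pad and released (value of joint follower between 0.0115 and 0.0165 m and value of joint pad above 0.003 m and ((y of bar_a_c in the frame of feeder between -0.004 and 0.004 m and angle between the x axis of bar_a_c and the x axis of feeder, either way round below 0.1 rad and angle between bar_a_c's own z axis and vertical below 0.1 rad and x of bar_a_c in the frame of feeder between 0 and 0.04 m) or (y of bar_b_c in the frame of feeder between -0.004 and 0.004 m and angle between the x axis of bar_b_c and the x axis of feeder, either way round below 0.1 rad and angle between bar_b_c's own z axis and vertical below 0.1 rad and x of bar_b_c in the frame of feeder between 0 and 0.04 m)) and contact force between the fingers and bar_a below 0.05 N and contact force between the fingers and bar_b below 0.05 N), for 0.2 s.
At the end, for the whole second after the job is handed in: Both bars lie in the magazine under the lips, one on the other: tongue held down 24.5 to 31.5 mm, rear pad pushed back more than 3 mm, the bars' centres within 3.5 mm of each other seen from above, each within 4 mm of the channel's centre line and 0.1 rad of square and level, released and at rest (value of joint follower between 0.0245 and 0.0315 m and value of joint pad above 0.003 m and y of bar_a_c in the frame of feeder between -0.004 and 0.004 m and angle between the x axis of each of bar_a_c, bar_b_c and the x axis of feeder, either way round below 0.1 rad and angle between each of bar_a_c, bar_b_c's own z axis and vertical below 0.1 rad and x of bar_a_c in the frame of feeder between 0 and 0.04 m and y of bar_b_c in the frame of feeder between -0.004 and 0.004 m and x of bar_b_c in the frame of feeder between 0 and 0.04 m and horizontal distance between bar_a_c and bar_b_c below 0.0035 m and contact force between the fingers and bar_a below 0.05 N and contact force between the fingers and bar_b below 0.05 N and linear speed of each of bar_a, bar_b below 0.02 m/s); the robot touches nothing.
It fails at once if a bar, or the robot, presses on the rear pad with more than 25 N (contact force between any of bar_a, bar_b, the arm, the fingers and pad above 25 N).
It fails at once if the tongue is pressed with more than 30 N (contact force between any of bar_a, bar_b, the arm, the fingers and follower above 30 N).
It fails at once if a bar is jammed against the lips or walls, or the robot presses on them, with more than 30 N (contact force between any of bar_a, bar_b, the arm, the fingers and lips above 30 N).
It fails at once if a bystander is moved by more than 15 mm (distance of any of slug, tyre, short_bar, bottle, jar, driver, wrench, car from where it was at the start of the episode above 0.015 m).
It also fails if it takes over 72 s, if anything falls off the work surface, if the arm or the gripper's body presses on something with over 40 N, if the wrist force passes 120 N, or if a joint passes its speed limit or range.

ROBOT

A 7-joint arm with a two-finger parallel gripper is mounted at the origin on the work surface. World frame = base frame: x ahead of the robot, y to its left, z up, the work surface at z = 0. Lengths are in m, angles in rad, forces in N, time in s.
With the tool pointing down it reaches from about 0.425 to 0.95 m from the base axis. Payload 16.7 kg.
Tool frame: the origin (TCP) lies at the very end of the fingers, on their centre line; the grasp point (between the pads) lies pinch_z behind it (pinch_z is the distance from the TCP to the grasp point, in m); z points along the fingers, y is the direction in which the jaws open and shut (so a half turn about z gives the same grasp; the last joint's range is limited). The gripper opens to 94 mm and grips with 3 to 60 N. Pads are 16 mm wide; open, the fingers measure 119 mm over their backs; the gripper's body (75 mm by 177 mm) begins 78 mm behind the grasp point.
Start: joints at [-1.323, 0.426, 0.074, 1.606, -0.034, 1.111, -0.067], TCP at [0.261, 0.622, 0.175] pointing down, gripper open.
Joint ranges: [-2.85, 2.85], [-0.5, 2.14], [-1.23, 1.37], [0.21, 2.46], [-1.02, 4.16], [0.16, 2.05], [-2.73, 2.73]. Speed limits (rad/s): [1.89, 1.89, 2.39, 2.39, 3.01, 3.01, 3.01].

INTERFACE

Orientations are given as a unit quaternion [w, x, y, z].
In Python, from bench import get_state, get_image, finish_job, pinch_z gives the robot as it stands.
- The arm moves only by the shell command python3 -m pendant 'ROWS' [OPENING]. ROWS is JSON, a list of rows, each a list of 4 numbers: the shift along the tool's x, y, z in m, then the turn about the tool's z in rad. A call has 1 to 5 rows; each row shifts and turns the pose as measured when the row begins, along the tool's axes as they then stand; what a row does not reach is not made up. A row lasts 1/10 s, in which the tool goes at most 50 mm and 8.59 degrees, less where a joint would pass 70% of its speed; a pose out of reach is approached as far as the arm can. A call is refused whole if a number of a shift passes 0.05 or a number of a turn 0.15, either way. A call with a gripper value outside its range is refused whole. OPENING is the opening, from 0 (shut) to 1 (fully open), set as the call begins (- or left out, the last holds). The fingers move at their own pace and stop on an object; the grip force is fixed at half the most. Time passes only in rows, so rows that do not move let the fingers close. It gives the time, the measured TCP pose, the force and the opening at its end, in the units of the state.
- get_state(): the state, without advancing time (a new reading comes with each control period).
- get_image(name): name is "side" or "top"; returns a dict with "pixels" (480x640x3 uint8, red, green, blue), "fovy" (degrees; the focal length in pixels is half the picture's height over the tangent of half this angle, whatever the lens; pixels are square), "cx", "cy" (the principal point, pixels), "world_to_cam" (4x4, takes a point from world to camera coordinates). Camera axes: x right, y up, looking along -z (the intrinsics and any distortion apply to the point x, -y, -z); pixel columns grow to the right and rows downward; lengths in m; the calibration is good to about 2 mm. A picture is of the moment at which its call begins. There is no depth.
- finish_job(): hands the job in, once; it reports no verdict.
The state is a dict: "clock": time; "joint_pos": joint angles; "joint_velocities": joint speeds; "joint_torque": joint torques, N m; "ee_pos": TCP position; "tcp_rot": TCP orientation; "force": force on the tool from outside, world axes, zero at the start; "moment": the same for the moment, N m; "gripper_width": finger opening in m.
Only numpy, scipy, OpenCV 4.12 (cv2) and the standard library are available. Lean on these libraries where they do the work, as an engineer would, in place of code of your own. Each camera call takes 0.05 s, during which the arm holds its last target. There are 200 camera calls.

## Working session

There is one attempt and no reset: what is moved stays moved. The work goes in short steps, Python scripts to look and compute and a shell command to move; the robot and the scene stay as the last step left them, time stands still between calls to the robot, and variables do not carry over. Pictures are saved under pics/ and viewed, about 8 in all and at most 12, crops included, and the job is handed in when it is done.

```bash
ls; mkdir -p pics; python3 - <<'E'
from bench import *
import cv2
print(pinch_z); s=get_state()
for k in s: print(k,s[k])
for n in("top","side"):
    i=get_image(n); print(n,{k:v for k,v in i.items() if k!="pixels"})
    cv2.imwrite(f"pics/{n}0.png",i["pixels"][...,::-1])
E
```

```text
pics
0.0188
clock 0.0
joint_pos [-1.32250314  0.42674921  0.0738939   1.6065942  -0.03410041  1.11080774
 -0.0670841 ]
joint_velocities [ 1.51310395e-03 -1.40555477e-03 -2.33640852e-03 -1.61208756e-03
  1.23548624e-03 -2.76516806e-03  5.89474077e-05]
joint_torque [-4.95743188e-05 -9.35835671e+01  3.66719507e+00 -4.54165578e+01
 -4.87187575e-02  2.05780403e-02  1.35753407e-04]
ee_pos [0.26135786 0.62183253 0.17477111]
tcp_rot [-7.16301083e-05  1.97614575e-01  9.80279582e-01 -6.44946887e-04]
force [-0.22553587  0.03804222  0.03840733]
moment [ 0.04612245 -0.04031165  0.06439596]
gripper_width 0.09418030373380351
top {'fovy': 51.67202239168341, 'cx': 318.7354691822893, 'cy': 244.93537566531492, 'world_to_cam': array([[-0.02049687, -0.99976277, -0.00736731, -0.00230379],
       [ 0.97831778, -0.02157511,  0.20598262, -0.5524119 ],
       [-0.20609271, -0.00298558,  0.97852792, -0.94685631],
       [ 0.        ,  0.        ,  0.        ,  1.        ]])}
side {'fovy': 51.0738390279744, 'cx': 312.84115831145533, 'cy': 240.72732409872611, 'world_to_cam': array([[ 0.94863366, -0.31633325, -0.00523958, -0.53371002],
       [ 0.21606517,  0.63567016,  0.7411068 , -0.18218963],
       [-0.23110608, -0.70417094,  0.67136671, -1.1467997 ],
       [ 0.        ,  0.        ,  0.        ,  1.        ]])}
```

View pics/top0.png

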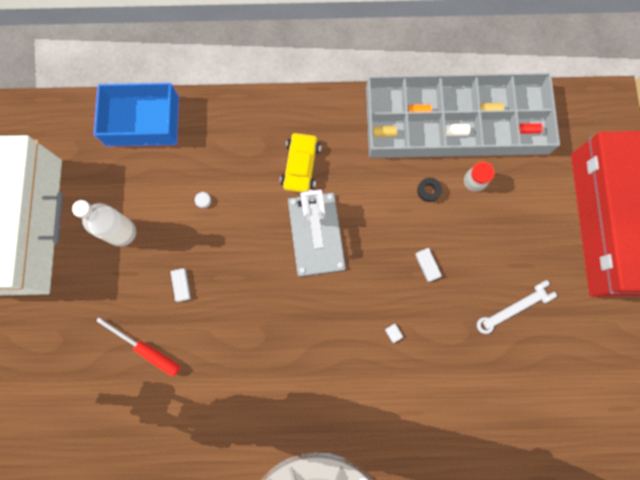

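View pics/side0.png

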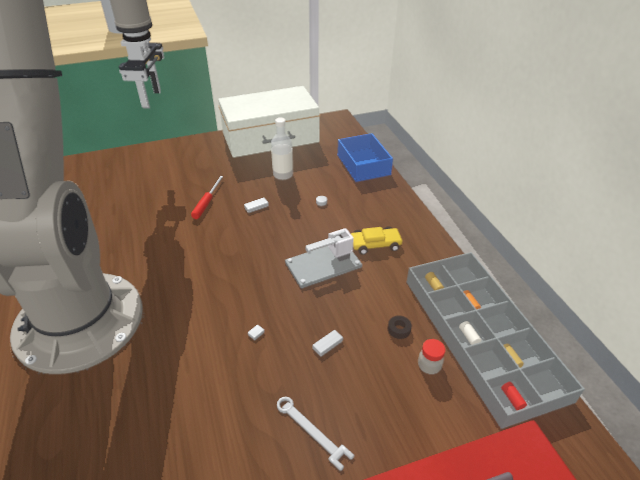

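Top view: feeder at (317,235), with its mouth facing down (towards the robot). The bars are at (180,285) and (429,265), the short bar at (394,333) and the slug at (203,200).

```bash
cat > h.py <<'E'
import numpy as np, cv2
from bench import *
def ray(im,uv):
    f=240/np.tan(np.radians(im["fovy"])/2); W=im["world_to_cam"]
    d=np.array([(uv[0]-im["cx"])/f,-(uv[1]-im["cy"])/f,-1.]); R=W[:3,:3]
    return -R.T@W[:3,3], R.T@d
def onz(im,uv,z):
    o,d=ray(im,uv); return o+d*(z-o[2])/d[2]
def proj(im,p):
    f=240/np.tan(np.radians(im["fovy"])/2); W=im["world_to_cam"]
    c=W[:3,:3]@p+W[:3,3]; return np.array([im["cx"]+f*c[0]/-c[2], im["cy"]-f*c[1]/-c[2]])
def tri(i1,u1,i2,u2):
    o1,d1=ray(i1,u1);o2,d2=ray(i2,u2)
    A=np.stack([d1,-d2],1);t=np.linalg.lstsq(A,o2-o1,rcond=None)[0]
    a,b=o1+d1*t[0],o2+d2*t[1];return (a+b)/2,np.linalg.norm(a-b)
E
python3 - <<'E'
from h import *
t=get_image("top"); s=get_image("side")
def blobs(im,box,lo,hi=256):
    x0,y0,x1,y1=box; p=im["pixels"][y0:y1,x0:x1].astype(int)
    m=((p.min(2)>=lo)&(p.max(2)<hi)&(p.max(2)-p.min(2)<30)).astype(np.uint8)
    n,l,st,c=cv2.connectedComponentsWithStats(m)
    k=1+st[1:,4].argmax(); cs,_=cv2.findContours((l==k).astype(np.uint8),0,1); c=max(cs,key=cv2.contourArea)
    return c[:,0,:].astype(float)+[x0,y0],st[k,4]
for n,b in dict(L=(160,260,205,310),R=(405,240,455,290)).items():
    c,a=blobs(t,b,150); w=np.array([onz(t,q,.014)[:2] for q in c])
    r=cv2.minAreaRect((w*1000).astype(np.float32)); print(n,a,r)
for n,b in dict(L=(235,190,280,220),R=(305,325,355,360)).items():
    c,a=blobs(s,b,100); print(n,"side centroid",c.min(0),c.max(0)); 
    w=np.array([onz(s,q,.014)[:2] for q in c]); print(cv2.minAreaRect((w*1000).astype(np.float32)))
c,a=blobs(t,(280,185,360,285),110); w=np.array([onz(t,q,.012)[:2] for q in c]); print("feeder",a,cv2.minAreaRect((w*1000).astype(np.float32)))
big=np.hstack([cv2.resize(t["pixels"][180:285,275:360],None,fx=4.7,fy=4.7,interpolation=2),cv2.resize(s["pixels"][222:292,280:365],(400,int(400*70/85)),interpolation=2).repeat(1,0)[:493] if 0 else cv2.copyMakeBorder(cv2.resize(s["pixels"][222:292,280:365],(400,329),interpolation=2),0,493-329,0,0,0)])
cv2.imwrite("pics/f.png",big[...,::-1])
E
```

```text
L 489 ((483.56768798828125, 277.7519226074219), (67.91316223144531, 31.61157989501953), 11.631390571594238)
R 496 ((514.7914428710938, -241.2938232421875), (67.09149932861328, 33.20815658569336), 21.339780807495117)
L side centroid [244. 197.] [268. 212.]
((480.64935302734375, 270.18475341796875), (70.61154174804688, 43.672515869140625), 11.024404525756836)
R side centroid [312. 330.] [342. 355.]
((513.1643676757812, -247.73394775390625), (70.61272430419922, 34.61821365356445), 21.992883682250977)
feeder 3868 ((593.6873168945312, -7.31854248046875), (186.37413024902344, 102.37944030761719), 6.970202445983887)Traceback (most recent call last):
  File "<stdin>", line 16, in <module>
    return _nx.concatenate(arrs, 1, dtype=dtype, casting=casting)
           ~~~~~~~~~~~~~~~^^^^^^^^^^^^^^^^^^^^^^^^^^^^^^^^^^^^^^^
ValueError: all the input array dimensions except for the concatenation axis must match exactly, but along dimension 0, the array at index 0 has size 494 and the array at index 1 has size 493
```

```bash
python3 - <<'E'
from h import *
t=get_image("top"); s=get_image("side")
z=lambda im,b,w,h:cv2.resize(im["pixels"][b[1]:b[3],b[0]:b[2]],(w,h),interpolation=cv2.INTER_NEAREST)
a=z(t,(275,180,360,285),480,593)
b=np.vstack([z(s,(280,225,360,289),320,256),z(t,(160,260,205,310),320,337)[:170],z(t,(405,240,450,290),320,337)[:337]])[:593]
b=np.vstack([z(s,(280,225,360,289),320,256),np.hstack([z(t,(160,260,205,310),160,178),z(t,(405,240,450,290),160,178)]),np.hstack([z(s,(235,185,280,225),160,159),z(s,(305,320,350,360),160,159)])])
cv2.imwrite("pics/f.png",np.hstack([a,b])[...,::-1])
E
```

```text
(no output)
```

View pics/f.png

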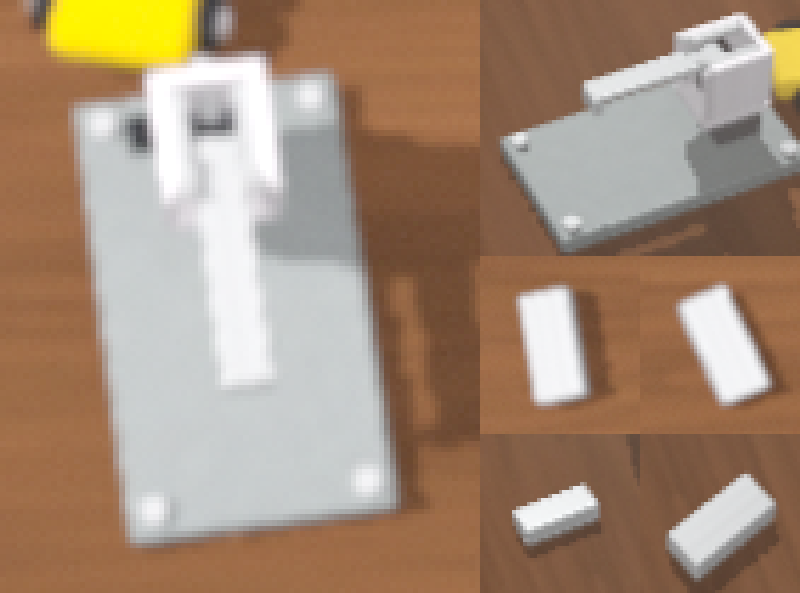

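Top view: base plate corners at about (298,276), (345,270), (335,193) and (288,198); tongue front edge from (314,248) to (323.5,247.5). The white bar silhouettes are clean. Next I compute the poses.

```bash
cat >> h.py <<'E'
def sil(im,b):
    x0,y0,x1,y1=b; p=im["pixels"][y0:y1,x0:x1].astype(int)
    m=((p[...,2]-p[...,0]>-25)&(p.max(2)>95)).astype(np.uint8)
    n,l,st,c=cv2.connectedComponentsWithStats(m); k=1+st[1:,4].argmax()
    cs,_=cv2.findContours((l==k).astype(np.uint8),0,1); return max(cs,key=cv2.contourArea)[:,0,:]+np.array([x0,y0.__float__()])
E
python3 - <<'E'
from h import *
t=get_image("top"); s=get_image("side")
for n,bt,bs in (("L",(160,260,205,310),(235,185,280,225)),("R",(405,240,455,290),(305,320,355,360))):
    C=[]
    for im,b in((t,bt),(s,bs)):
        c=sil(im,b); w=np.array([onz(im,q,.007)[:2] for q in c])*1000
        r=cv2.minAreaRect(w.astype(np.float32)); M=cv2.moments(c.astype(np.float32)); cc=(M['m10']/M['m00'],M['m01']/M['m00']); C.append(cc)
        print(n,np.round(r[0],1),np.round(r[1],1),round(r[2],1),"centroid",np.round(onz(im,cc,.007)*1000,1),c.min(0),c.max(0))
    print(" tri",tri(t,C[0],s,C[1]))
P=np.array([onz(t,q,.012)[:2] for q in ((297.7,276),(345,269.5),(334.2,192.2),(287.8,197.7))])*1000
print(P.round(1),P.mean(0),[np.linalg.norm(P[i]-P[i-1]).round(1) for i in range(4)])
a=[np.degrees(np.arctan2(*(P[j]-P[i])[::-1])) for i,j in((1,2),(0,3))];print("yaw",a,np.degrees(np.arctan2(*(P[0]-P[1])[::-1]))-90)
for z in(.075,.079,.083): print("tongue front",z,onz(t,(318.4,247.5),z))
print("side base corners",[onz(s,q,.012)[:2].round(4) for q in((285,259.5),(300.5,284))])
print("bottle",onz(t,(125,236),0),"top",onz(t,(82,208),.19))
print("slug",onz(t,(203,200),.01))
print("jar/tyre/short",onz(t,(478,182),.03)[:2],onz(t,(430,190),.01)[:2],onz(t,(394,333),.01)[:2])
E
```

```text
L [484.3 278.6] [69.3 33.3] 11.6 centroid [483.9 278.6   7. ] [171. 268.] [190. 301.]
L [482.1 277.7] [71.1 44.4] 10.4 centroid [481.7 277.2   7. ] [244. 198.] [268. 212.]
 tri (array([0.48309841, 0.27907842, 0.00558846]), np.float64(0.0020430825873479354))
R [ 515.6 -243.6] [68.  34.5] 21.5 centroid [ 515.3 -243.8    7. ] [416. 248.] [441. 281.]
R [ 514.9 -243.9] [70.  35.6] 21.5 centroid [ 514.1 -244.2    7. ] [313. 330.] [342. 356.]
 tri (array([ 0.51479117, -0.24387186,  0.00648275]), np.float64(0.0011023225698678079))
[[496.4  31.5]
 [508.  -67.9]
 [677.9 -49.8]
 [667.8  50.9]] [587.49648834  -8.8423451 ] [np.float64(172.5), np.float64(100.1), np.float64(170.9), np.float64(101.2)]
yaw [np.float64(6.0726079805300595), np.float64(6.464763349252166)] 6.662984848609142
tongue front 0.075 [ 0.54335825 -0.01332972  0.075     ]
tongue front 0.079 [ 0.54253731 -0.01334513  0.079     ]
tongue front 0.083 [ 0.54171638 -0.01336054  0.083     ]
side base corners [array([0.4978, 0.0285]), array([ 0.5097, -0.0647])]
bottle [0.59328638 0.4039791  0.        ] top [0.60111957 0.40725127 0.19      ]
slug [0.66737797 0.23507829 0.01      ]
jar/tyre/short [ 0.68780825 -0.35671635] [ 0.67878005 -0.25792839] [ 0.3748145  -0.16404305]
```

```bash
cat >> h.py <<'E'
from scipy.spatial.transform import Rotation as Ro
def go(x,y,z,yaw):
    s=get_state(); R=Ro.from_quat(np.roll(s["tcp_rot"],-1)).as_matrix()
    d=R.T@(np.array([x,y,z])-s["ee_pos"]); a=np.degrees(np.arctan2(R[1,0],R[0,0]))
    print("t",round(float(s["clock"]),2),"pos",s["ee_pos"].round(4),"yaw",a.round(2),"tilt",R[2,2].round(5),"F",s["force"].round(1),"w",round(float(s["gripper_width"]),4),"j",np.round(s["joint_pos"],2))
    print("shift mm",(d*1000).round(1),"turn",round(-np.radians((yaw-a+180)%360-180),3))
O=np.array([.588,-.009]);FY=6.4
def feed(fx,fy=0):
    c,s_=np.cos(np.radians(FY)),np.sin(np.radians(FY)); return O+np.array([c*fx-s_*fy,s_*fx+c*fy])
E
for i in 1 2 3; do python3 -m pendant '[[0,0,0,0.15],[0,0,0,0.15],[0,0,0,0.15],[0,0,0,0.15],[0,0,0,0.15]]' 1 | tail -c 300; done
python3 -m pendant '[[0,0,0,0.15],[0,0,0,0.15],[0,0,0,0]]'
python3 -c "
from h import *
go(.467,.2745,.1,11.3)"
```

```text
clock: 0.9
ee_pos: [0.2617, 0.6219, 0.1753]
tcp_rot: [-0.0, 0.546, 0.838, -0.0]
force: [0.4, -0.6, -0.3]
gripper_width: 0.0938
clock: 1.4
ee_pos: [0.2615, 0.622, 0.1755]
tcp_rot: [-0.0, 0.815, 0.58, -0.0]
force: [-0.2, 0.3, -0.4]
gripper_width: 0.0941
clock: 1.9
ee_pos: [0.2611, 0.6221, 0.1756]
tcp_rot: [-0.0, 0.97, 0.241, -0.0]
force: [-0.5, 0.3, 0.2]
gripper_width: 0.0942
clock: 2.2
ee_pos: [0.2607, 0.6223, 0.1756]
tcp_rot: [-0.0, 0.996, 0.092, -0.0]
force: [0.1, 0.5, 0.3]
gripper_width: 0.0941
t 2.2 pos [0.2607 0.6223 0.1756] yaw 10.6 tilt -1.0 F [0.1 0.5 0.3] w 0.0941 j [-1.71  0.49  0.63  1.63 -0.31  1.12 -2.39]
shift mm [138.9 379.8  75.3] turn -0.012
```

```bash
python3 -m pendant '[[0.017,0.045,0,0],[0.017,0.045,0,0],[0.017,0.045,0,0],[0.017,0.045,0,0],[0.017,0.045,0,0]]' >/dev/null; python3 -m pendant '[[0.017,0.045,0.02,0],[0.017,0.045,0.02,0],[0,0,0,0]]'
python3 -c "
from h import *
go(.467,.2745,.06,11.3)"
```

```text
clock: 3.0
ee_pos: [0.4414, 0.3351, 0.1371]
tcp_rot: [-0.002, 0.993, 0.116, 0.001]
force: [-0.5, 1.1, 0.9]
gripper_width: 0.0941
t 3.0 pos [0.4414 0.3351 0.1371] yaw 13.3 tilt -0.99999 F [-0.5  1.1  0.9] w 0.0941 j [-1.34  0.32  0.71  1.95 -0.26  0.95 -1.85]
shift mm [10.7 65.1 76.9] turn 0.035
```

```bash
python3 -m pendant '[[0.005,0.033,0,0.03],[0.005,0.032,0.02,0],[0,0,0.028,0],[0,0,0,0]]'
python3 -c "
from h import *
go(.467,.2745,.002,11.3)"
```

```text
clock: 3.4
ee_pos: [0.4672, 0.2723, 0.0889]
tcp_rot: [-0.003, 0.994, 0.109, 0.002]
force: [-0.4, 0.3, 0.3]
gripper_width: 0.0938
t 3.4 pos [0.4672 0.2723 0.0889] yaw 12.48 tilt -0.99998 F [-0.4  0.3  0.3] w 0.0938 j [-1.21  0.37  0.7   2.03 -0.32  0.85 -1.68]
shift mm [-0.2 -1.8 86.9] turn 0.021
```

```bash
python3 -m pendant '[[0,-0.002,0.03,0.02],[0,0,0.03,0],[0,0,0.015,0],[0,0,0,0]]'
python3 -c "
from h import *
go(.467,.2745,.002,11.3)"
```

```text
clock: 3.8
ee_pos: [0.4684, 0.2788, 0.0156]
tcp_rot: [-0.004, 0.994, 0.105, 0.003]
force: [-0.1, -0.8, 0.5]
gripper_width: 0.094
t 3.8 pos [0.4684 0.2788 0.0156] yaw 12.03 tilt -0.99994 F [-0.1 -0.8  0.5] w 0.094 j [-1.14  0.49  0.61  2.06 -0.43  0.71 -1.61]
shift mm [-2.4  4.  13.6] turn 0.013
```

```bash
python3 -m pendant '[[-0.002,0.004,0.006,0.013],[0,0,0.006,0],[0,0,0.0,0]]'
python3 -c "
from h import *
go(.467,.2745,.002,11.3)"
```

```text
clock: 4.1
ee_pos: [0.4684, 0.276, 0.0058]
tcp_rot: [-0.005, 0.995, 0.099, 0.004]
force: [-0.0, 0.1, -0.2]
gripper_width: 0.0942
t 4.1 pos [0.4684 0.276  0.0058] yaw 11.39 tilt -0.9999 F [-0.   0.1 -0.2] w 0.0942 j [-1.12  0.5   0.6   2.08 -0.45  0.68 -1.6 ]
shift mm [-1.8  1.2  3.7] turn 0.002
```

```bash
python3 -m pendant '[[-0.002,0.001,0.004,0],[0,0,0,0]]'; python3 -m pendant '[[0,0,0,0],[0,0,0,0],[0,0,0,0],[0,0,0,0],[0,0,0,0]]' 0
python3 -c "
from h import *
go(.467,.2745,.002,11.3)"
```

```text
clock: 4.3
ee_pos: [0.467, 0.2751, 0.0024]
tcp_rot: [-0.006, 0.995, 0.099, 0.005]
force: [-0.4, 0.2, 0.1]
gripper_width: 0.0944
clock: 4.8
ee_pos: [0.4674, 0.2754, 0.0031]
tcp_rot: [-0.006, 0.995, 0.099, 0.005]
force: [0.5, -0.1, -0.3]
gripper_width: 0.0574
t 4.8 pos [0.4674 0.2754 0.0031] yaw 11.41 tilt -0.99986 F [ 0.5 -0.1 -0.3] w 0.0574 j [-1.12  0.5   0.6   2.08 -0.46  0.67 -1.59]
shift mm [-0.6  0.8  1.1] turn 0.002
```

```bash
python3 -m pendant '[[0,0,0.001,0],[0,0,0,0],[0,0,0,0],[0,0,0,0],[0,0,0,0]]'; python3 -m pendant '[[0,0,0,0],[0,0,0,0],[0,0,0,0]]'
python3 -c "
from h import *
go(.467,.2745,.002,11.3)"
```

```text
clock: 5.3
ee_pos: [0.4674, 0.2754, 0.002]
tcp_rot: [-0.006, 0.995, 0.1, 0.005]
force: [0.1, -0.2, 0.2]
gripper_width: 0.0171
clock: 5.6
ee_pos: [0.4674, 0.2754, 0.002]
tcp_rot: [-0.006, 0.995, 0.099, 0.005]
force: [-0.5, 1.0, -0.1]
gripper_width: 0.0004
t 5.6 pos [0.4674 0.2754 0.002 ] yaw 11.41 tilt -0.99987 F [-0.5  1.  -0.1] w 0.0004 j [-1.12  0.5   0.6   2.08 -0.46  0.67 -1.59]
shift mm [-0.6  0.8 -0. ] turn 0.002
```

```bash
python3 - <<'E'
from h import *
t=get_image("top"); s=get_image("side")
print("proj tcp",proj(t,get_state()["ee_pos"]),proj(s,get_state()["ee_pos"]))
z=lambda im,b,w,h:cv2.resize(im["pixels"][b[1]:b[3],b[0]:b[2]],(w,h),interpolation=cv2.INTER_NEAREST)
cv2.imwrite("pics/g.png",np.hstack([z(t,(120,230,240,350),400,400),z(s,(200,140,320,260),400,400)])[...,::-1])
E
```

```text
proj tcp [182.11069179 292.83405895] [251.2512389  207.64846943]
```

View pics/g.png

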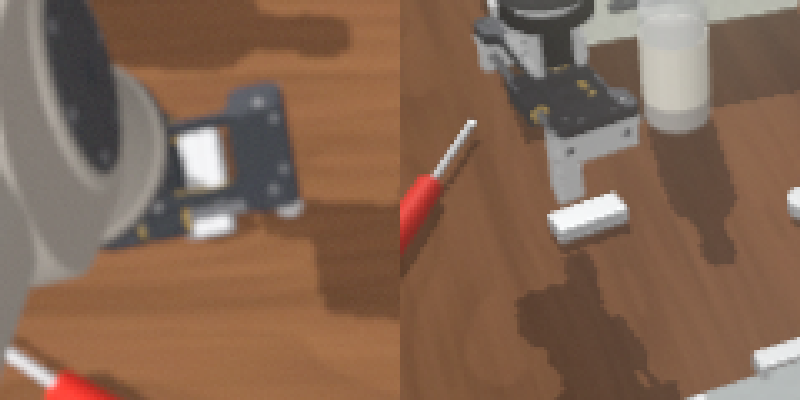

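The side view shows the bar unmoved at about (256,205). The closed fingertip is at about (250,200), above or behind the bar, so the bar was missed. I'll zoom in with projected marks.

```bash
python3 - <<'E'
from h import *
t=get_image("top"); s=get_image("side"); p=get_state()["ee_pos"]
R=Ro.from_quat(np.roll(get_state()["tcp_rot"],-1)).as_matrix()
out=[]
for im,b in((t,(155,240,215,315)),(s,(225,170,285,245))):
    k=6.6; c=cv2.resize(im["pixels"][b[1]:b[3],b[0]:b[2]],None,fx=k,fy=k,interpolation=cv2.INTER_CUBIC)
    for d,col in((0,(255,0,0)),(-.02,(0,255,0)),(-.05,(0,0,255))):
        q=proj(im,p+R@[0,0,d]); q=((q+.5-b[:2])*k).astype(int); cv2.circle(c,tuple(map(int,q)),4,col,-1); print(d,q)
    out.append(c)
cv2.imwrite("pics/g2.png",np.hstack(out)[...,::-1])
E
```

```text
0 [182 351]
-0.02 [165 345]
-0.05 [138 335]
0 [176 251]
-0.02 [172 215]
-0.05 [165 160]
```

View pics/g2.png

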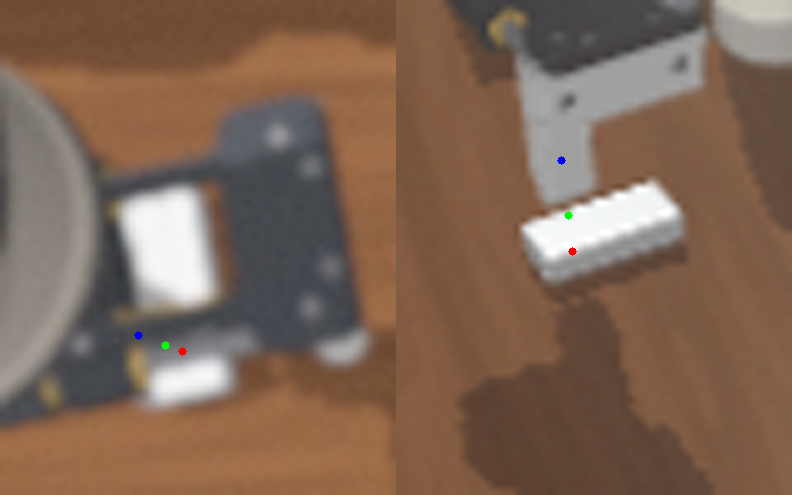

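```bash
python3 -m pendant '[[0,0,-0.03,0],[0,0,-0.03,0],[0,0,0,0]]'
cat > v.py <<'E'
from h import *
import sys
s=get_image("side"); st=get_state(); p=st["ee_pos"]; R=Ro.from_quat(np.roll(st["tcp_rot"],-1)).as_matrix()
q0=proj(s,p); b=np.array([int(q0[0])-35,int(q0[1])-45]); k=5.5
c=cv2.resize(s["pixels"][b[1]:b[1]+75,b[0]:b[0]+70],None,fx=k,fy=k,interpolation=cv2.INTER_CUBIC)
for d,col in(([0,0,0],(255,0,0)),([0,0,-.02],(0,255,0)),([0,0,-.05],(0,0,255)),([0,.047,0],(255,0,255)),([0,-.047,0],(255,255,0))):
    q=((proj(s,p+R@np.array(d))+.5-b)*k).astype(int); cv2.circle(c,tuple(map(int,q)),4,col,-1)
cv2.imwrite(sys.argv[1],c[...,::-1])
E
python3 v.py pics/c1.png
python3 -m pendant '[[0,0,0,0],[0,0,0,0],[0,0,0,0],[0,0,0,0],[0,0,0,0]]' 1 >/dev/null;python3 -m pendant '[[0,0,0,0],[0,0,0,0],[0,0,0,0],[0,0,0,0],[0,0,0,0]]'
python3 v.py pics/c2.png
python3 -c "
import cv2,numpy as np
cv2.imwrite('pics/c3.png',np.hstack([cv2.imread('pics/c1.png'),cv2.imread('pics/c2.png')]))"
```

```text
clock: 6.1
ee_pos: [0.4665, 0.2737, 0.063]
tcp_rot: [-0.005, 0.995, 0.099, 0.004]
force: [0.0, 0.4, -0.4]
gripper_width: 0.0003
clock: 7.15
ee_pos: [0.4642, 0.2725, 0.0584]
tcp_rot: [-0.004, 0.995, 0.099, 0.002]
force: [0.3, -0.7, -0.9]
gripper_width: 0.0773
```

View pics/c3.png

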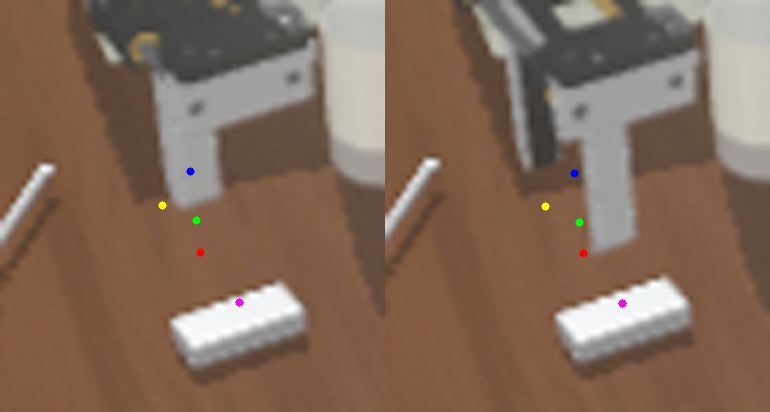

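Closed fingertip is at (195,207), but the reported TCP projects to (200,252): the fingertips appear about 28 mm higher than reported. I'll go down gently and let contact decide.

```bash
python3 -m pendant '[[0.002,0,0.03,0],[0.002,0,0.02,0],[0,0,0.01,0],[0,0,0.008,0],[0,0,0.006,0]]'; python3 -m pendant '[[0,0,0.004,0],[0,0,0.004,0],[0,0,0,0]]'
python3 -c "
from h import *
go(.467,.2745,-.025,11.3)"
python3 v.py pics/d.png
```

```text
clock: 7.7
ee_pos: [0.4696, 0.2753, -0.0165]
tcp_rot: [-0.005, 0.995, 0.1, 0.003]
force: [0.1, 0.3, 0.6]
gripper_width: 0.0939
clock: 8.0
ee_pos: [0.4699, 0.2756, -0.0247]
tcp_rot: [-0.005, 0.995, 0.1, 0.004]
force: [0.3, 0.2, -0.6]
gripper_width: 0.0936
t 8.0 pos [ 0.4699  0.2756 -0.0247] yaw 11.44 tilt -0.99992 F [ 0.3  0.2 -0.6] w 0.0936 j [-1.09  0.55  0.56  2.08 -0.5   0.63 -1.55]
shift mm [-3.   0.5  0.2] turn 0.003
```

View pics/d.png

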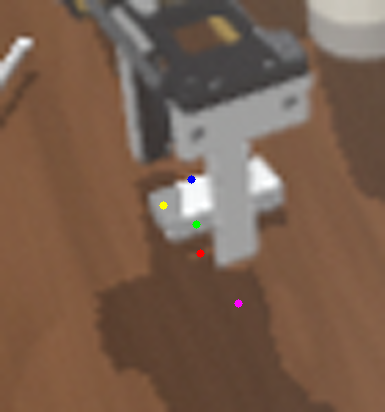

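```bash
python3 - <<'E'
from h import *
s=get_image("side"); p=get_state()["ee_pos"]; R=Ro.from_quat(np.roll(get_state()["tcp_rot"],-1)).as_matrix()
q0=proj(s,p); b=np.array([int(q0[0])-35,int(q0[1])-45])
for uv in ((214,263),(257,250),(236,257),(140,158)):
    w=onz(s,np.array(uv)/5.5-.5+b,.004); print(w.round(4),"tool rel mm",(R.T@(w-p)*1000).round(1))
E
```

```text
[0.469  0.2307 0.004 ] tool rel mm [ -9.7  43.6 -28.9]
[0.4925 0.2338 0.004 ] tool rel mm [ 13.9  45.2 -28.7]
[0.4809 0.2318 0.004 ] tool rel mm [  2.1  44.9 -28.8]
[0.4524 0.3299 0.004 ] tool rel mm [ -6.4 -57.  -27.9]
```

```bash
for i in 1 2 3; do python3 -m pendant '[[-0.001,0,0.002,0],[0,0,0,0]]' | grep -E "ee_pos|force"; done
```

```text
ee_pos: [0.4693, 0.2758, -0.0259]
force: [-0.4, 0.4, 0.3]
ee_pos: [0.4683, 0.2757, -0.0279]
force: [-0.5, 0.3, -0.6]
ee_pos: [0.4681, 0.2758, -0.0292]
force: [-2.8, -1.0, 7.8]
```

```bash
python3 -m pendant '[[0,0,-0.0025,0],[0,0,0,0],[0,0,0,0],[0,0,0,0],[0,0,0,0]]' 0;python3 -m pendant '[[0,0,0,0],[0,0,0,0],[0,0,0,0],[0,0,0,0],[0,0,0,0]]'
python3 -c "
from h import *
go(.467,.2745,-.027,11.3)"
```

```text
clock: 9.2
ee_pos: [0.4679, 0.2758, -0.0269]
tcp_rot: [-0.006, 0.995, 0.1, 0.005]
force: [0.2, -0.4, -0.2]
gripper_width: 0.0573
clock: 9.7
ee_pos: [0.4678, 0.2756, -0.0271]
tcp_rot: [-0.006, 0.995, 0.1, 0.005]
force: [0.8, 0.8, 0.6]
gripper_width: 0.0277
t 9.7 pos [ 0.4678  0.2756 -0.0271] yaw 11.44 tilt -0.99989 F [0.8 0.8 0.6] w 0.0277 j [-1.09  0.55  0.56  2.09 -0.51  0.62 -1.55]
shift mm [-1.   0.9 -0.1] turn 0.003
```

```bash
python3 -m pendant '[[0,0,-0.03,0],[0,0,-0.04,0],[0,0,-0.04,0],[0,0,-0.035,0],[0,0,0,0]]'
python3 -c "
from h import *
go(*feed(-.060),.09,FY)"
```

```text
clock: 10.2
ee_pos: [0.4653, 0.2721, 0.1212]
tcp_rot: [-0.004, 0.995, 0.099, 0.003]
force: [0.3, -0.2, -3.1]
gripper_width: 0.0274
t 10.2 pos [0.4653 0.2721 0.1212] yaw 11.38 tilt -0.99995 F [ 0.3 -0.2 -3.1] w 0.0274 j [-1.26  0.32  0.75  2.01 -0.28  0.91 -1.73]
shift mm [  4.9 294.8  29.1] turn 0.087
```

```bash
python3 -m pendant '[[0,0.042,0,0.02],[0,0.042,0,0.02],[0,0.042,0,0.02],[0,0.042,0,0.02],[0,0.042,0,0]]' >/dev/null; python3 -m pendant '[[0,0.04,0,0],[0,0.02,0,0],[0,0,0,0]]'
python3 -c "
from h import *
go(*feed(-.060),.085,FY)"
```

```text
clock: 11.0
ee_pos: [0.5038, -0.0023, 0.1145]
tcp_rot: [-0.004, 0.998, 0.061, 0.001]
force: [-0.3, 1.3, -2.1]
gripper_width: 0.0276
t 11.0 pos [ 0.5038 -0.0023  0.1145] yaw 6.94 tilt -0.99996 F [-0.3  1.3 -2.1] w 0.0276 j [-0.83  0.29  0.85  2.08 -0.29  0.88 -1.26]
shift mm [22.7 16.6 29.4] turn 0.009
```

```bash
python3 -m pendant '[[0.022,0.016,0,0.009],[0.022,0,0.015,0],[0,0,0.012,0],[0,0,0,0]]'
python3 -c "
from h import *
go(*feed(-.038),.080,FY)"
```

```text
clock: 11.4
ee_pos: [0.5489, -0.0116, 0.0836]
tcp_rot: [-0.005, 0.998, 0.056, -0.0]
force: [0.1, -1.1, -3.0]
gripper_width: 0.0277
t 11.4 pos [ 0.5489 -0.0116  0.0836] yaw 6.41 tilt -0.99995 F [ 0.1 -1.1 -3. ] w 0.0277 j [-0.71  0.42  0.78  2.01 -0.4   0.87 -1.16]
shift mm [1.1 1.9 3.6] turn 0.0
```

```bash
python3 -m pendant '[[0.001,0.002,0.004,0],[0,0,0,0]]' >/dev/null; python3 - <<'E'
from h import *
go(*feed(-.038),.080,FY)
s=get_image("side");t=get_image("top")
z=lambda im,b,k:cv2.resize(im["pixels"][b[1]:b[3],b[0]:b[2]],None,fx=k,fy=k,interpolation=cv2.INTER_CUBIC)
a=z(s,(285,205,365,285),5);b=z(t,(285,180,355,260),5)
cv2.imwrite("pics/e.png",np.hstack([a,b])[...,::-1])
E
```

```text
t 11.6 pos [ 0.5489 -0.0128  0.0789] yaw 6.45 tilt -0.99995 F [-0.3 -0.  -2.1] w 0.0275 j [-0.7   0.43  0.78  2.01 -0.41  0.86 -1.15]
shift mm [ 1.3  0.6 -1.1] turn 0.001
```

View pics/e.png

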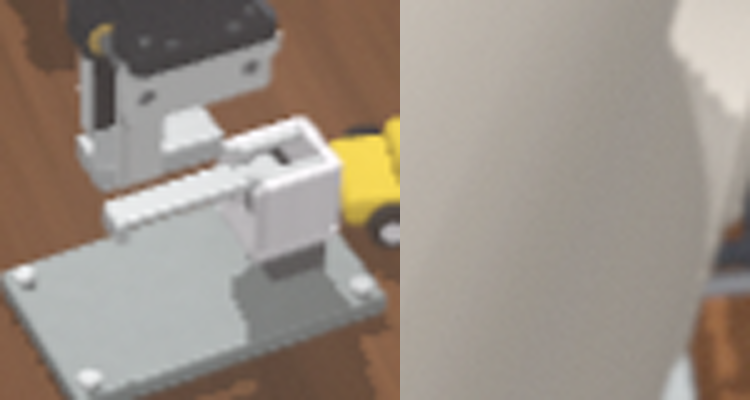

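Side view: the bar sits level above the tongue, its front end (222,155) about 9 mm short of the mouth. I'll lower it to contact.

```bash
python3 -m pendant '[[0,0,0.01,0],[0,0,0.006,0],[0,0,0,0]]' | grep -E "ee|force"; for i in 1 2 3 4 5; do python3 -m pendant '[[0,0,0.002,0],[0,0,0,0]]' | grep -E "ee_pos|force"; done
```

```text
ee_pos: [0.5494, -0.0117, 0.0631]
force: [-0.1, 0.1, -2.1]
ee_pos: [0.5492, -0.0117, 0.0608]
force: [-0.3, 0.5, -1.9]
ee_pos: [0.5494, -0.0117, 0.0588]
force: [0.7, -0.4, -2.6]
ee_pos: [0.5495, -0.0117, 0.0568]
force: [0.8, -0.3, -1.2]
ee_pos: [0.5496, -0.0117, 0.0547]
force: [-0.1, -0.3, -2.8]
ee_pos: [0.5496, -0.0117, 0.0525]
force: [-0.1, 1.3, -1.7]
```

```bash
for i in 1 2 3 4 5; do python3 -m pendant '[[0,0,0.0015,0],[0,0,0,0]]' | grep -E "ee_pos|force"; done; python3 -c "
from h import *
go(*feed(-.038),.035,FY)"
```

```text
ee_pos: [0.5497, -0.0117, 0.0509]
force: [-0.6, 0.7, -1.1]
ee_pos: [0.5498, -0.0117, 0.0497]
force: [-3.1, 0.9, 5.1]
ee_pos: [0.5497, -0.0117, 0.0486]
force: [-1.3, 0.4, 5.6]
ee_pos: [0.5498, -0.0116, 0.0475]
force: [-2.3, 1.1, 5.0]
ee_pos: [0.5497, -0.0116, 0.0464]
force: [-3.0, -0.1, 5.2]
t 14.0 pos [ 0.5497 -0.0116  0.0464] yaw 6.46 tilt -0.99991 F [-3.  -0.1  5.2] w 0.0276 j [-0.66  0.48  0.74  2.03 -0.46  0.8  -1.11]
shift mm [ 0.3  1.8 11.4] turn 0.001
```

```bash
python3 -m pendant '[[0,0,0.003,0],[0,0,0.003,0],[0,0,0.003,0],[0,0,0,0]]' | grep -E "ee|force"; python3 - <<'E'
from h import *
go(*feed(-.038),.034,FY)
import cv2
im=get_image("top"); px=cv2.imread("pics/top0.png")[...,::-1].astype(int)
c,s=np.cos(np.radians(FY)),np.sin(np.radians(FY))
F=lambda w:np.round([c*(w[0]-O[0])+s*(w[1]-O[1]),-s*(w[0]-O[0])+c*(w[1]-O[1])],4)
# tongue edges per row at z=.0772: intensity profile against grey base
for r in range(222,246,4):
    row=px[r].min(1)[300:335]; print(r,row.tolist()) if r in(226,242) else None
    g=row.astype(float); base=np.median(g[:6]); pk=g.max(); th=(base+pk)/2; ix=np.where(g>th)[0]
    L=ix[0]-(g[ix[0]]-th)/(g[ix[0]]-g[ix[0]-1]); Rr=ix[-1]+(g[ix[-1]]-th)/(g[ix[-1]]-g[ix[-1]+1])
    print(r,round(300+L,2),round(300+Rr,2),F(onz(im,(300+(L+Rr)/2,r),.0772)))
print(F(get_state()["ee_pos"]))
E
```

```text
ee_pos: [0.5498, -0.0116, 0.0385]
force: [-3.9, 0.6, 7.8]
t 14.4 pos [ 0.5498 -0.0116  0.0385] yaw 6.44 tilt -0.99989 F [-3.9  0.6  7.8] w 0.0278 j [-0.65  0.49  0.72  2.04 -0.48  0.78 -1.1 ]
shift mm [0.2 1.8 4.5] turn 0.001
222 310.35 318.76 [0.0075 0.0015]
226 [201, 202, 200, 199, 199, 198, 199, 199, 201, 203, 214, 235, 244, 246, 245, 244, 245, 245, 246, 241, 220, 200, 194, 195, 189, 186, 184, 184, 183, 183, 183, 183, 184, 182, 178]
226 310.42 319.87 [-0.0009  0.0014]
230 311.46 320.49 [-0.0093  0.0008]
234 311.53 320.89 [-0.0175  0.0014]
238 312.47 321.82 [-0.0258  0.0006]
242 [203, 202, 203, 202, 201, 203, 202, 202, 202, 202, 201, 201, 211, 227, 241, 244, 244, 243, 244, 246, 245, 238, 220, 204, 200, 202, 202, 201, 201, 200, 200, 201, 201, 202, 200]
242 312.83 321.76 [-0.0339  0.0014]
[-0.0382  0.0017]
```

```bash
python3 -m pendant '[[0,0,0.003,0],[0,0.0005,0.0025,0],[0,0,0,0]]' | grep -E "ee|force"; python3 -m pendant '[[0.004,0,0.0004,0],[0.004,0,0.0004,0],[0.004,0,0.0004,0],[0,0,0.0002,0]]' | grep -E "ee|force"; python3 -c "
from h import *
go(*feed(-.0,.0011),.0335,FY)"
```

```text
ee_pos: [0.5499, -0.0115, 0.0341]
force: [-3.4, -0.5, 8.3]
ee_pos: [0.5603, -0.0107, 0.0335]
force: [-1.3, 1.5, 9.5]
t 15.15 pos [ 0.5603 -0.0107  0.0335] yaw 6.38 tilt -0.99983 F [-1.3  1.5  9.5] w 0.0278 j [-0.63  0.51  0.71  2.01 -0.49  0.79 -1.09]
shift mm [27.7  0.3  0. ] turn -0.0
```

```bash
for i in 1 2 3; do python3 -m pendant '[[0.004,0,0.0003,0],[0.004,0,0.0003,0],[0,0,0.0002,0]]' | grep -E "ee|force"; done; python3 -c "
from h import *
go(*feed(-.0,.0011),.0335,FY)"
```

```text
ee_pos: [0.5675, -0.0101, 0.0335]
force: [-1.8, 1.7, 9.3]
ee_pos: [0.5747, -0.0095, 0.0335]
force: [-2.5, 1.2, 9.1]
ee_pos: [0.5819, -0.009, 0.0334]
force: [-0.6, 1.6, 9.8]
t 16.05 pos [ 0.5819 -0.009   0.0334] yaw 6.27 tilt -0.99975 F [-0.6  1.6  9.8] w 0.0274 j [-0.61  0.55  0.7   1.96 -0.5   0.82 -1.09]
shift mm [ 6.1 -0.4 -0.1] turn -0.002
```

```bash
for i in 1 2 3 4; do python3 -m pendant '[[0.0025,-0.0001,0.0002,-0.0005],[0,0,0.0001,0]]' | grep -E "ee|force"; done; python3 -c "
from h import *
go(*feed(-.0,.0011),.0335,FY)"
```

```text
ee_pos: [0.5841, -0.0088, 0.0337]
force: [-2.7, 1.8, 8.3]
ee_pos: [0.5863, -0.0086, 0.034]
force: [-1.3, 1.4, 8.0]
ee_pos: [0.5885, -0.0084, 0.0343]
force: [-2.2, 1.9, 8.9]
ee_pos: [0.5904, -0.0082, 0.0345]
force: [-1.5, 0.9, 7.5]
t 16.85 pos [ 0.5904 -0.0082  0.0345] yaw 6.31 tilt -0.99967 F [-1.5  0.9  7.5] w 0.0279 j [-0.6   0.56  0.7   1.94 -0.51  0.84 -1.08]
shift mm [-2.4 -0.5  1.1] turn -0.002
```

```bash
for i in 1 2 3; do python3 -m pendant '[[0.002,-0.0002,0.0006,-0.0005],[0,0,0.0002,0]]' | grep -E "ee|force"; done; python3 -c "
from h import *
go(*feed(-.0,.0011),.0335,FY); print(get_state()['tcp_rot'])"
```

```text
ee_pos: [0.5917, -0.008, 0.0343]
force: [-1.7, 0.8, 7.4]
ee_pos: [0.5929, -0.0078, 0.0341]
force: [-1.3, 1.0, 7.0]
ee_pos: [0.5935, -0.0078, 0.0337]
force: [-1.0, 1.5, 7.3]
t 17.45 pos [ 0.5935 -0.0078  0.0337] yaw 6.33 tilt -0.99956 F [-1.   1.5  7.3] w 0.0276 j [-0.6   0.57  0.69  1.93 -0.51  0.85 -1.08]
shift mm [-5.6 -0.5  0.3] turn -0.001
[-0.01318232  0.99837185  0.055082   -0.00677102]
```

```bash
python3 - <<'E'
from h import *
s=get_image("side")
cv2.imwrite("pics/i.png",cv2.resize(s["pixels"][215:275,295:365],None,fx=9,fy=9,interpolation=cv2.INTER_CUBIC)[...,::-1])
st=get_state();print(st["force"],st["moment"])
E
```

```text
[-5.18299592 -0.17535173  7.67925107] [0.00640237 1.17318484 0.07680434]
```

View pics/i.png

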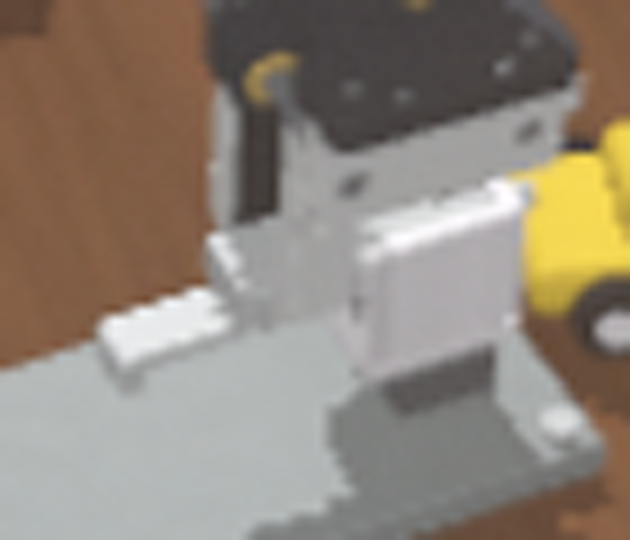

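```bash
for i in 1 2; do python3 -m pendant '[[0.0025,-0.0002,0.0006,0],[0,0,0,0]]' | grep -E "ee|force"; python3 -c "
from h import *
print([ (get_image('side'),get_state()['force'].round(1).tolist(),get_state()['ee_pos'].round(4).tolist())[1:] for _ in range(2)])";done
```

```text
ee_pos: [0.5936, -0.0078, 0.0333]
force: [-0.0, 1.0, 6.1]
[([-5.8, -0.4, 6.1], [0.5937, -0.0077, 0.0334]), ([-3.7, -0.2, 7.7], [0.5936, -0.0078, 0.0333])]
ee_pos: [0.5936, -0.0078, 0.0329]
force: [-0.1, 1.3, 6.1]
[([-5.9, -0.6, 6.9], [0.5938, -0.0078, 0.0329]), ([-5.0, 0.2, 7.3], [0.5937, -0.0078, 0.0329])]
```

```bash
python3 -m pendant '[[0.001,0,-0.001,0],[0.001,0,-0.001,0],[0.001,0,-0.0005,0]]' | grep -E "ee|force"; python3 -m pendant '[[0,0,0,0],[0,0,0,0],[0,0,0,0],[0,0,0,0],[0,0,0,0]]' 1| grep -E "ee|force|wid"; python3 -m pendant '[[0,0,0,0],[0,0,0,0],[0,0,0,0],[0,0,0,0],[0,0,0,0]]'| grep -E "ee|force|wid"
```

```text
ee_pos: [0.5936, -0.0078, 0.035]
force: [-7.1, -0.8, 5.3]
ee_pos: [0.5942, -0.0077, 0.0351]
force: [0.2, -0.2, 0.4]
gripper_width: 0.0641
ee_pos: [0.5943, -0.0077, 0.035]
force: [-0.0, 0.5, 0.1]
gripper_width: 0.0941
```

```bash
python3 -m pendant '[[0,0,-0.03,0],[0,0,-0.04,0],[0,0,-0.04,0],[0,0,0,0]]' >/dev/null
python3 - <<'E'
from h import *
go(.4993,-.250,.08,21.5)
s=get_image("side"); z=cv2.resize(s["pixels"][215:275,295:365],None,fx=9,fy=9,interpolation=cv2.INTER_CUBIC)
cv2.imwrite("pics/j.png",z[...,::-1])
E
```

```text
t 19.8 pos [ 0.5965 -0.0113  0.1477] yaw 6.24 tilt -0.9992 F [ 0.  -0.7 -0.6] w 0.0941 j [-0.67  0.44  0.8   1.82 -0.38  1.07 -1.18]
shift mm [-120.6  228.7   64.3] turn -0.266
```

View pics/j.png

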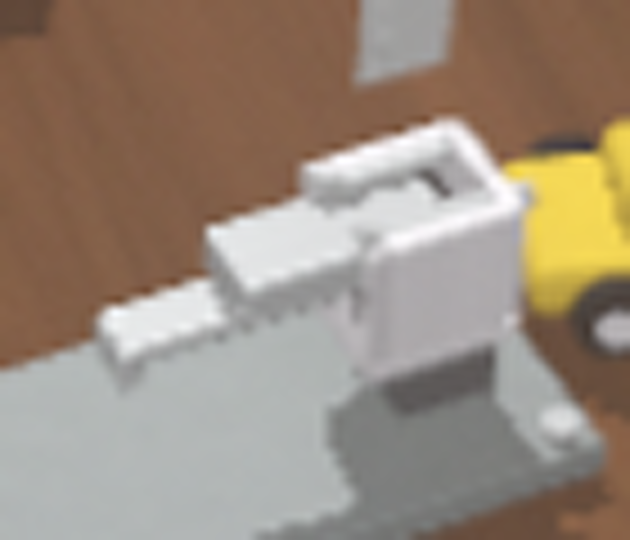

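First bar is home: level, square, under the lips, pad slot visible behind, rear end about 36 mm out of the mouth. Now the second bar.

```bash
python3 -m pendant '[[-0.02,0.035,0,-0.05],[-0.02,0.035,0,-0.05],[-0.02,0.035,0,-0.05],[-0.02,0.035,0,-0.05],[-0.01,0.02,0,-0.05]]' >/dev/null;python3 -m pendant '[[0,0,0,0],[0,0,0,0]]' >/dev/null
python3 - <<'E'
from h import *
go(.4993,-.250,.08,21.5)
R=Ro.from_quat(np.roll(get_state()["tcp_rot"],-1)).as_matrix();print(R[:,2])
E
```

```text
t 20.55 pos [ 0.5348 -0.1876  0.1362] yaw 21.4 tilt -0.99887 F [-0.   1.   0.7] w 0.0938 j [-0.36  0.4   0.77  1.89 -0.33  1.03 -0.64]
shift mm [-54.3  47.4  55.9] turn -0.002
[-0.03906447  0.02719407 -0.99886658]
```

```bash
python3 -m pendant '[[-0.027,0.024,0.02,0],[-0.027,0.024,0.036,0],[0,0,0,0]]' >/dev/null
python3 - <<'E'
from h import *
go(.4993,-.250,-.010,21.5)
R=Ro.from_quat(np.roll(get_state()["tcp_rot"],-1)).as_matrix();print(R[:,2])
E
```

```text
t 20.85 pos [ 0.5009 -0.2474  0.0768] yaw 21.65 tilt -0.99884 F [ 0.8 -0.   1.2] w 0.0937 j [-0.21  0.47  0.73  1.95 -0.4   0.92 -0.47]
shift mm [-0.2  5.3 86.7] turn 0.003
[-0.03920037  0.02792025 -0.99884122]
```

```bash
python3 -m pendant '[[0,0.003,0.04,0],[0,0,0.03,0],[0,0,0.015,0],[0,0,0,0]]' | grep -E "ee|force"
python3 - <<'E'
from h import *
go(.4993,-.250,-.027,21.5)
E
```

```text
ee_pos: [0.5013, -0.2427, -0.0116]
force: [-0.2, 0.7, 0.3]
t 21.25 pos [ 0.5013 -0.2427 -0.0116] yaw 21.77 tilt -0.99877 F [-0.2  0.7  0.3] w 0.0938 j [-0.13  0.59  0.63  2.   -0.51  0.76 -0.38]
shift mm [-4.2  6.7 15.2] turn 0.005
```

```bash
python3 -m pendant '[[-0.004,0.006,0.005,0.005],[0,0,0.005,0],[0,0,0.003,0],[0,0,0,0]]' | grep -E "ee|force"
python3 - <<'E'
from h import *
go(.4993,-.250,-.0268,21.5)
E
```

```text
ee_pos: [0.502, -0.2492, -0.0227]
force: [0.8, 0.7, 0.2]
t 21.65 pos [ 0.502  -0.2492 -0.0227] yaw 21.55 tilt -0.99894 F [0.8 0.7 0.2] w 0.0939 j [-0.11  0.61  0.62  2.   -0.53  0.74 -0.36]
shift mm [-2.7 -0.1  4.2] turn 0.001
```

```bash
python3 -m pendant '[[-0.002,0,0.002,0],[0,0,0.002,0],[0,0,0,0]]' | grep -E "ee|force"
python3 - <<'E'
from h import *
go(.4993,-.250,-.0268,21.5)
E
```

```text
ee_pos: [0.5006, -0.25, -0.0259]
force: [-0.4, 0.1, -0.1]
t 21.95 pos [ 0.5006 -0.25   -0.0259] yaw 21.54 tilt -0.99901 F [-0.4  0.1 -0.1] w 0.0941 j [-0.11  0.61  0.61  2.   -0.53  0.74 -0.35]
shift mm [-1.2 -0.5  1. ] turn 0.001
```

```bash
python3 -m pendant '[[-0.001,0,0.0005,0],[0,0,0,0],[0,0,0,0],[0,0,0,0],[0,0,0,0]]' 0 | grep -E "ee|force"; python3 -m pendant '[[0,0,0,0],[0,0,0,0],[0,0,0,0],[0,0,0,0],[0,0,0,0]]'
python3 - <<'E'
from h import *
go(.4993,-.250,-.0268,21.5)
R=Ro.from_quat(np.roll(get_state()["tcp_rot"],-1)).as_matrix();print(R[:,2])
E
```

```text
ee_pos: [0.4996, -0.2505, -0.0262]
force: [0.1, 1.0, 0.3]
clock: 22.95
ee_pos: [0.4996, -0.2503, -0.0262]
tcp_rot: [-0.017, 0.982, 0.187, -0.014]
force: [-0.4, -0.5, -0.5]
gripper_width: 0.0276
t 22.95 pos [ 0.4996 -0.2503 -0.0262] yaw 21.54 tilt -0.999 F [-0.4 -0.5 -0.5] w 0.0276 j [-0.11  0.61  0.61  2.   -0.53  0.73 -0.35]
shift mm [-0.2 -0.4  0.6] turn 0.001
[-0.03425264  0.02861897 -0.99900336]
```

```bash
python3 -m pendant '[[0,0,-0.03,0],[0,0,-0.04,0],[0,0,-0.04,0],[0,0,-0.04,0],[0,0,0,0]]' | grep -E "ee|force"
python3 - <<'E'
from h import *
go(*feed(-.060,.0011),.11,FY)
R=Ro.from_quat(np.roll(get_state()["tcp_rot"],-1)).as_matrix();print(R[:,2])
E
```

```text
ee_pos: [0.5032, -0.2549, 0.1274]
force: [-0.1, 0.2, -1.9]
t 23.45 pos [ 0.5032 -0.2549  0.1274] yaw 21.48 tilt -0.99882 F [-0.1  0.2 -1.9] w 0.0279 j [-0.24  0.41  0.78  1.9  -0.35  1.02 -0.5 ]
shift mm [ 111.7 -213.7   23.3] turn 0.263
[-0.03896641  0.02885133 -0.99882392]
```

```bash
python3 -m pendant '[[0.018,-0.04,0,0.053],[0.017,-0.04,0,0.053],[0.015,-0.04,0,0.053],[0.012,-0.04,0,0.053],[0.01,-0.04,0,0.05]]' >/dev/null; python3 -m pendant '[[0,-0.02,0,0],[0,0,0,0]]'  | grep -E "ee|force"
python3 - <<'E'
from h import *
go(*feed(-.060,.0011),.085,FY)
R=Ro.from_quat(np.roll(get_state()["tcp_rot"],-1)).as_matrix();print(R[:,2])
E
```

```text
ee_pos: [0.5166, -0.0156, 0.1306]
force: [-0.4, -0.2, -2.2]
t 24.15 pos [ 0.5166 -0.0156  0.1306] yaw 5.62 tilt -0.99884 F [-0.4 -0.2 -2.2] w 0.0275 j [-0.76  0.32  0.84  2.01 -0.32  0.98 -1.23]
shift mm [13.3  1.6 45.2] turn -0.014
[-0.03932648  0.02778082 -0.99884015]
```

```bash
python3 -m pendant '[[0.02,0.002,0.01,-0.013],[0.018,0,0.03,0],[0.002,0,0.02,0],[0,0,0,0]]'  | grep -E "ee|force"
python3 - <<'E'
from h import *
go(*feed(-.032,.0011),.060,FY)
R=Ro.from_quat(np.roll(get_state()["tcp_rot"],-1)).as_matrix();print(R[:,2])
E
```

```text
ee_pos: [0.5549, -0.0126, 0.0657]
force: [-0.3, -0.3, -0.7]
t 24.55 pos [ 0.5549 -0.0126  0.0657] yaw 6.51 tilt -0.99882 F [-0.3 -0.3 -0.7] w 0.0278 j [-0.65  0.48  0.75  1.97 -0.45  0.9  -1.11]
shift mm [ 1.5 -0.8  5.7] turn 0.002
[-0.03947821  0.02819191 -0.99882265]
```

```bash
python3 -m pendant '[[0.0015,-0.001,0.006,0.001],[0,0,0.004,0],[0,0,0,0]]'  | grep -E "ee|force"
for i in 1 2 3; do python3 -m pendant '[[0,0,0.0015,0],[0,0,0,0]]' | grep -E "ee_pos|force"; done
```

```text
ee_pos: [0.5557, -0.0132, 0.056]
force: [-0.3, -1.2, -1.4]
ee_pos: [0.556, -0.0132, 0.0555]
force: [0.3, -0.3, -2.8]
ee_pos: [0.5563, -0.0129, 0.0547]
force: [0.7, -0.7, -2.3]
ee_pos: [0.5564, -0.0128, 0.0532]
force: [-1.0, 0.1, -1.8]
```

```bash
for i in 1 2 3 4; do python3 -m pendant '[[0,-0.0002,0.0015,0],[0,0,0,0]]' | grep -E "ee_pos|force"; done; python3 -c "
from h import *
go(*feed(-.032,.0011),.035,FY)"
```

```text
ee_pos: [0.5564, -0.0126, 0.0517]
force: [-1.2, -0.3, 0.6]
ee_pos: [0.5563, -0.0125, 0.0506]
force: [-2.3, 0.5, 7.3]
ee_pos: [0.5564, -0.0125, 0.0498]
force: [-2.8, -0.8, 7.1]
ee_pos: [0.5564, -0.0125, 0.0489]
force: [-2.5, 0.2, 7.0]
t 26.25 pos [ 0.5564 -0.0125  0.0489] yaw 6.27 tilt -0.9989 F [-2.5  0.2  7. ] w 0.0275 j [-0.63  0.51  0.73  1.98 -0.48  0.86 -1.09]
shift mm [ 0.3 -0.6 13.9] turn -0.002
```

```bash
python3 -m pendant '[[0,-0.0003,0.003,0],[0,0,0.003,0],[0,0,0.003,0],[0,0,0,0]]'  | grep -E "ee|force";python3 -m pendant '[[0,-0.0003,0.003,0.001],[0,0,0.003,0],[0,0,0,0]]'  | grep -E "ee|force"; python3 -c "
from h import *
go(*feed(-.032,.0011),.035,FY)
R=Ro.from_quat(np.roll(get_state()['tcp_rot'],-1)).as_matrix();print(R[:,2])"
```

```text
ee_pos: [0.5564, -0.0125, 0.0415]
force: [-4.2, 1.5, 8.7]
ee_pos: [0.5564, -0.0124, 0.0367]
force: [-3.4, 0.5, 10.9]
t 26.95 pos [ 0.5564 -0.0124  0.0367] yaw 6.13 tilt -0.99888 F [-3.4  0.5 10.9] w 0.0277 j [-0.62  0.52  0.71  1.99 -0.5   0.84 -1.08]
shift mm [-0.2 -0.9  1.8] turn -0.005
[-0.034036    0.03285398 -0.99888046]
```

```bash
python3 -m pendant '[[0,-0.0008,0.0025,-0.005],[0,0,0.0005,0]]'  | grep -E "ee|force";python3 -m pendant '[[0.003,0,0.0006,-0.001],[0.003,0,0.0006,0],[0,0,0.0003,0]]'  | grep -E "ee|force"; python3 -c "
from h import *
go(*feed(0,.0011),.0345,FY)"
```

```text
ee_pos: [0.5565, -0.0124, 0.0347]
force: [-4.5, 0.7, 11.4]
ee_pos: [0.56, -0.0123, 0.0336]
force: [-0.5, 1.7, 8.8]
t 27.45 pos [ 0.56   -0.0123  0.0336] yaw 6.39 tilt -0.9987 F [-0.5  1.7  8.8] w 0.0282 j [-0.61  0.53  0.71  1.98 -0.5   0.84 -1.07]
shift mm [28.2 -1.4 -1.8] turn -0.0
```

```bash
python3 -m pendant '[[0.003,-0.001,0,0],[0.003,-0.0005,0,0],[0,0,0,0]]'  | grep -E "ee|force"; python3 -c "
from h import *
go(*feed(0,.0011),.0345,FY)"
```

```text
ee_pos: [0.5637, -0.0112, 0.0341]
force: [-0.1, 1.4, 8.9]
t 27.75 pos [ 0.5637 -0.0112  0.0341] yaw 6.31 tilt -0.99853 F [-0.1  1.4  8.9] w 0.0273 j [-0.6   0.54  0.7   1.97 -0.5   0.85 -1.07]
shift mm [24.4 -0.7 -1.3] turn -0.002
```

```bash
python3 - <<'E'
from h import *
s=get_image("side")
cv2.imwrite("pics/k.png",cv2.resize(s["pixels"][205:275,290:370],None,fx=9,fy=8.5,interpolation=cv2.INTER_CUBIC)[...,::-1])
print(get_state()["force"])
E
```

```text
[-3.23802751  0.4105397   9.33909488]
```

View pics/k.png

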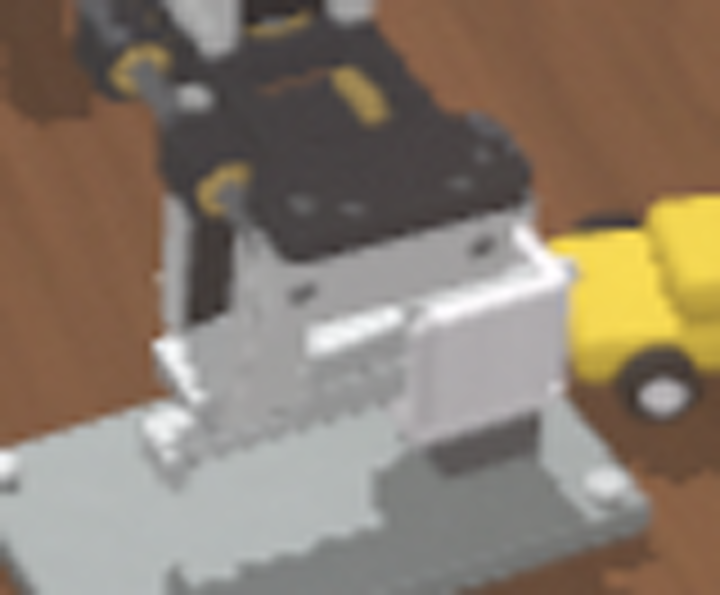

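Side view: the second bar is pressed down level, its front just at the mouth (405,330). Next I slide it in.

```bash
for i in 1 2; do python3 -m pendant '[[0.004,-0.0003,0,-0.001],[0.004,-0.0003,0.0001,0],[0,0,0,0]]'  | grep -E "ee|force"; done; python3 -c "
from h import *
get_image('side');go(*feed(0.0057,.0011),.0345,FY)
R=Ro.from_quat(np.roll(get_state()['tcp_rot'],-1)).as_matrix();print(R[:,2])"
```

```text
ee_pos: [0.5685, -0.0105, 0.034]
force: [2.3, 2.1, 4.8]
ee_pos: [0.5709, -0.0101, 0.0329]
force: [3.4, 1.9, 6.6]
t 28.45 pos [ 0.5711 -0.0101  0.033 ] yaw 6.32 tilt -0.99772 F [-3.6 -0.6  5.7] w 0.0278 j [-0.59  0.56  0.7   1.94 -0.51  0.88 -1.07]
shift mm [22.5 -0.4 -2.7] turn -0.001
[-0.05668085  0.03665173 -0.99771937]
```

```bash
python3 -m pendant '[[0.001,-0.0003,-0.0015,0],[0.003,0,-0.001,0]]'  | grep -E "ee|force"; python3 -m pendant '[[0.005,-0.0002,0,0],[0.005,-0.0002,0,0]]'  | grep -E "ee|force"; python3 -c "
from h import *
get_image('side');go(*feed(0.0057,.0011),.0355,FY)
R=Ro.from_quat(np.roll(get_state()['tcp_rot'],-1)).as_matrix();print(R[:,2],get_state()['moment'])"
```

```text
ee_pos: [0.5714, -0.01, 0.0345]
force: [-18.0, -2.1, 5.7]
ee_pos: [0.5774, -0.0093, 0.0336]
force: [-9.9, -1.3, 11.7]
t 28.9 pos [ 0.5782 -0.0092  0.0336] yaw 6.27 tilt -0.99685 F [-8.1 -1.6 10.3] w 0.0276 j [-0.58  0.58  0.7   1.91 -0.51  0.91 -1.08]
shift mm [15.3 -0.4 -2.9] turn -0.002
[-0.07017534  0.03698513 -0.9968488 ] [-0.42927352  2.40723459  0.10249848]
```

```bash
python3 -m pendant '[[0.000,-0.0002,-0.001,0],[0.003,0,-0.0007,0]]'  | grep -E "ee|force"; python3 -m pendant '[[0.003,-0.0002,-0.0004,0],[0.003,0,-0.0002,0]]'  | grep -E "ee|force"; python3 -c "
from h import *
get_image('side');go(*feed(0.0057,.0011),.0355,FY)
R=Ro.from_quat(np.roll(get_state()['tcp_rot'],-1)).as_matrix();print(R[:,2],get_state()['moment'])"
```

```text
ee_pos: [0.5801, -0.0091, 0.0351]
force: [-9.3, -1.0, 5.5]
ee_pos: [0.5837, -0.0087, 0.0352]
force: [-8.1, 0.5, 9.1]
t 29.35 pos [ 0.5841 -0.0087  0.0352] yaw 6.23 tilt -0.9963 F [-7.3 -0.5  8.1] w 0.0276 j [-0.58  0.59  0.7   1.89 -0.51  0.93 -1.08]
shift mm [ 9.5 -0.4 -1. ] turn -0.003
[-0.07741698  0.03726679 -0.99630206] [-0.32123044  2.25292671  0.07530842]
```

```bash
for i in 1 2 3; do python3 -m pendant '[[0.003,-0.0002,-0.0004,-0.001],[0.002,0,-0.0002,0]]'  | grep -E "ee|force"; done; python3 -c "
from h import *
get_image('side');go(*feed(0.0057,.0011),.0355,FY)
R=Ro.from_quat(np.roll(get_state()['tcp_rot'],-1)).as_matrix();print(R[:,2],get_state()['moment'])"
```

```text
ee_pos: [0.5869, -0.0083, 0.0355]
force: [-8.8, -0.3, 7.5]
ee_pos: [0.5901, -0.0079, 0.0357]
force: [-7.0, -0.2, 7.7]
ee_pos: [0.5914, -0.0078, 0.0358]
force: [-16.3, -0.6, 12.8]
t 30.0 pos [ 0.5913 -0.0078  0.0357] yaw 6.36 tilt -0.99488 F [-14.6  -1.6  11.9] w 0.0276 j [-0.57  0.61  0.69  1.86 -0.51  0.96 -1.09]
shift mm [ 2.3 -0.3  0. ] turn -0.001
[-0.09347685  0.0385151  -0.99487621] [-0.29517412  3.91148084  0.20156269]
```

```bash
python3 -m pendant '[[0,0,-0.0008,0],[0,0,0,0],[0,0,0,0],[0,0,0,0],[0,0,0,0]]' 1 | grep -E "ee|force|wid"; python3 -m pendant '[[0,0,0,0],[0,0,0,0],[0,0,0,0],[0,0,0,0],[0,0,0,0]]'| grep -E "ee|force|wid"; python3 -m pendant '[[0,0,-0.03,0],[0,0,-0.04,0],[-0.01,0,-0.04,0],[-0.02,0,-0.03,0],[0,0,0,0]]'| grep -E "ee|force|wid"
python3 - <<'E'
from h import *
s=get_image("side");t=get_image("top")
z=lambda im,b,k:cv2.resize(im["pixels"][b[1]:b[3],b[0]:b[2]],None,fx=k,fy=k,interpolation=cv2.INTER_CUBIC)
cv2.imwrite("pics/l.png",np.hstack([z(s,(295,215,365,275),5.5),z(t,(290,185,350,245),5.5)])[...,::-1])
E
```

```text
ee_pos: [0.5924, -0.0075, 0.0366]
force: [1.5, -0.4, 0.7]
gripper_width: 0.064
ee_pos: [0.5926, -0.0074, 0.0365]
force: [-0.1, -0.1, 0.1]
gripper_width: 0.0941
ee_pos: [0.5745, -0.0171, 0.1825]
force: [1.2, 0.3, 0.5]
gripper_width: 0.0937
```

View pics/l.png

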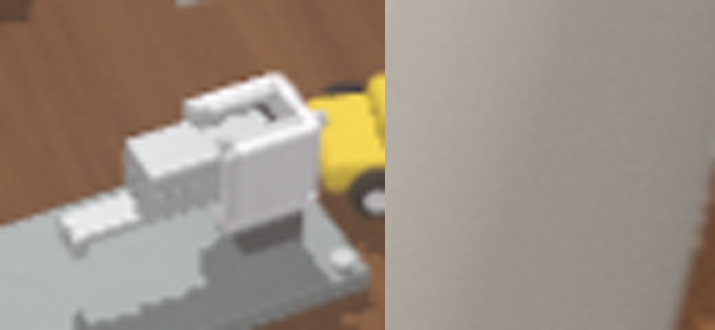

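```bash
python3 -c "
from bench import *
print(get_state()['clock'],get_state()['force']);print(finish_job())"
```

```text
31.6 [ 0.16827501  0.51853802 -0.80507457]
the job is handed in; nothing more can be done
None
```

Both bars are in the magazine, one on the other under the lips, and I handed the job in at 31.6 s of the 72 s allowed. I pressed and slid each bar in until I felt the hard stop, then let go.

**Last checks:**
- The final side view shows the two bars stacked square and level, with their rear ends flush and the tongue held down.
- The two stops agreed within about 1 mm: TCP x was 0.594 m for both after correcting for hand tilt.
- Force on the open hand after letting go was zero within the sensor's noise.

**What went wrong or was not confirmed:**
- **First grasp missed:** the real fingertips are about 28 mm above the reported TCP. The fingers closed above the first bar without touching it. I found the offset by touching the table lightly (about 8 N) and worked with it from then on.
- **Hand tilt:** the hand drifted to about 0.1 rad of tilt during the second slide.
- **Second slide was rougher:** the sideways force on the wrist peaked at about 18 N near the mouth and 16 N at the final stop. Both are below the 25 N and 30 N limits, but more than on the first bar (about 7 N).
- **Not measured:** I had no joint readings for the tongue or pad, so their positions are judged only from the feel of the stop and the pictures. The arm blocked the top view at the end, so alignment from above was not checked there.

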